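# Shut the feed chute's gate and lock its set bolt

### The arm

A 6-joint arm with a two-finger parallel gripper is mounted at the origin on a cart in front of the work surface, level with it; the furniture and walls round the work are solid. World frame = base frame: x ahead of the robot, y to its left, z up, the work surface at z = 0. Lengths are in mm, angles in rad, forces in N, time in s.
With the tool pointing down it reaches from about 350 to 875 mm from the base axis. Payload 4.2 kg.
Tool frame: the origin (TCP) lies at the very end of the fingers, on their centre line; the grasp point (between the pads) lies 19 mm behind it (arm.pinch_z is the distance from the TCP to the grasp point, in mm); x points along the fingers, y is the direction in which the jaws open and shut, and the axes are right-handed (so a half turn about x gives the same grasp; the last joint's range is limited). The gripper opens to 85 mm and grips with 20 to 120 N. Pads are 22 mm wide; open, the fingers measure 114 mm over their backs; the gripper's body (76 mm by 85 mm) begins 54 mm behind the grasp point. The pads swing forward as they close: fully open they stand 13 mm farther back than shut.
Start: joints at [-0.911, 0.385, 0.008, 0, -1.194, -0.259], TCP at [243.86, -575.44, 231.312] pointing down, gripper open.
Joint ranges: [-3.14, 3.14], [-1.21, 2.06], [-1.07, 1.41], [-3.16, 2.05], [-2.99, -0.16], [-3.1, 3.1]. Speed limits (rad/s): [2.79, 2.79, 3.14, 3.14, 3.14, 3.14].

### API

Orientations are given as a unit quaternion [x, y, z, w].
In Python, from bench import arm gives the robot as it stands.
- The arm moves only by the tool drive_tool, never from a script. Its argument "motion" is a list of rows, each a list of 4 numbers: the shift along the tool's x, y, z in mm, then the turn about the tool's x in degrees. In form: [[dx, dy, dz, spin], ...]. A call has 1 to 10 rows; each row shifts and turns the commanded pose from where the row before left it, along the tool's axes as they then stand; what a row does not reach is not made up. A row lasts 1/12 s, in which the tool goes at most 41.7 mm and 7.16 degrees, less where a joint would pass 70% of its speed; a pose out of reach is approached as far as the arm can. A call with a gripper value outside its range is refused whole. "grip" is the finger opening in mm, from 0 to 85.4, set as the call begins (left out, the last holds). The fingers move at their own pace and stop on an object; the grip force is fixed at half the most. Time passes only in rows, so rows that do not move let the fingers close. It gives the time, the measured TCP pose, the force and the opening at its end, in the units of the state.
- arm.read_state(): the state, without advancing time (a new reading comes with each control period).
- arm.get_image(name): name is "scene" or "top" or "wrist"; returns the picture (400x640x3 uint8, red, green, blue); there is no depth.
- arm.calibration(name): a dict with "K" (3x3 intrinsics, pixels), "distortion" ([k1, k2, p1, p2, k3] as OpenCV has them; the pictures are not rectified), "eye" and "attitude" of the camera in the world; the wrist camera has in their place "T_tool_cam" (4x4, takes a point from camera to tool coordinates, whose origin is the TCP and whose axes are the tool frame's). Camera axes: x right, y up, looking along -z (the intrinsics and any distortion apply to the point x, -y, -z); pixel columns grow to the right and rows downward; lengths in mm; the calibration is good to about 2 mm. A picture is of the moment at which its call begins: read the wrist's pose just before it. calibration takes no time and is no camera call.
- arm.job_done(): hands the job in, once; it reports no verdict.
The state is a dict: "clock": time; "joints": joint angles; "joint_vel": joint speeds; "joint_efforts": joint torques, N m; "position": TCP position; "ee_rot": TCP orientation; "contact_force": force on the tool from outside, world axes, zero at the start; "wrist_torque": the same for the moment, N m; "gripper_width": finger opening in mm.
Only numpy, scipy, OpenCV 4.12 (cv2) and the standard library are available. Lean on these libraries where they do the work, as an engineer would, in place of code of your own. Each camera call takes 0.05 s, during which the arm holds its last target. There are 200 camera calls.

### The job

Shut down the small sloping feed chute: push its sliding gate fully shut, until the spring catch drops in behind the gate's nib, and leave it caught. Then run the hexagonal jam nut on the chute's set bolt down (clockwise seen from the bolt's free end) until it stops hard against the threaded boss below it, and let go. Leave the tools and parts lying around the chute where they are.

Things in the scene. Friction and masses are not known exactly. Their poses are not given: they have to be found in the camera images.
- chute: stand of the feed chute, fixed: dark base plate 210 x 130 x 8 mm, origin under its middle. It carries a grey aluminium trough 70 mm wide, 225 mm long, walls 36 mm high, that slopes down to its outlet facing the robot. x away from the robot, y to the left, z up
- mouth (a point): middle of the lower edge of the trough floor, at the outlet, 60 mm above the bench. x runs up along the trough floor, away from the robot, rising 30 degrees above level; y level across the trough, to the left; z square to the floor, leaning 30 degrees from vertical towards the robot. Lengths in the other entries are in these axes
- gate_lug (a point): steel lug on the front of the gate, to push at: 16 mm (x) by 12 mm (y), 60 mm long in z; this point is on its middle line, 18 mm below its top end. Axes as mouth. It moves with the gate. Its left side (+y) is free: push it to -y, or pinch it across its 12 mm. Lug top at z = 78 mm of mouth, guide rail behind it at z = 42 mm
- gate (a joint): the gate, a steel plate 80 x 46 mm sliding across the outlet; value = how far it is open, m: 0 fully shut, 0.066 fully open. It opens along +y of mouth. It drags with about 3 N; from about 0.019 to 0.002 its nib must also lift the spring catch, about 6 N in all; then comes a hard stop at 0
- catch (a joint): spring catch, a plunger square to the trough floor with a black round knob 20 mm across, right of the outlet, 66 mm to -y of mouth; value = how far it is lifted, m, 0 = down. The ramp on the gate's nib lifts it about 4 mm, then it drops in behind the nib and holds the gate shut. It need not be touched
- nut_centre (a point): middle of the jam nut, a steel hexagon 36 mm across flats, 42 across corners, 16 thick. z: bolt axis towards its free end, parallel to z of mouth; x, y turn with the nut, x square to one pair of flats (others at 60 and 120 degrees). Bolt 20 mm thick; its end stands 25 mm beyond the centre of the nut when fully down. Nothing within 60 mm beside the nut at its height
- jam_nut (a joint): angle by which the nut is still backed off, rad: 0 = hard down on the boss; grows counter-clockwise seen from the bolt's free end. Coarse multi-start right-hand thread, 15 mm a turn: 2.4 mm along -z for each radian turned clockwise. It turns stiffly (about 0.1 N m), stays where it is left, and meets a hard stop at 0
- boss_top (a point): centre of the top face of the fixed threaded boss, 28 mm across and 15 mm tall, on a bridge over the trough; same axes as mouth, 130 mm to +x and 60 mm to +z of it. The nut's underside rests here when fully down
- driver: loose red-handled screwdriver, 158 mm long, lying on the bench to the right of the chute; leave it alone
- jig: loose grey metal block with four holes, 66 x 52 x 18 mm, on the bench to the left of the chute; leave it alone
- blade: loose small toothed metal blade, 30 x 42 x 6 mm, on the bench to the right of the chute; leave it alone

How it is judged:
By the outcome, as a careful person would: the job done as asked, in the order asked, and still so for the second after the job is handed in, with the robot touching nothing.
It also fails if it takes over 48 s, if anything falls off the work surface, if the arm or the gripper's body presses on something with over 40 N, if the wrist force passes 120 N, or if a joint passes its speed limit or range.

## Working session

There is one attempt and no reset: what is moved stays moved. The work goes in short steps, Python scripts to look and compute and a tool call to move; the robot and the scene stay as the last step left them, time stands still between calls to the robot, and variables do not carry over. Pictures are saved under pics/ and viewed, about 8 in all and at most 12, crops included, and the job is handed in when it is done.

Besides the shell and the picture viewer there is one more tool, called by a JSON object that holds its "fn" and its "kwargs", one argument or row to a line. drive_tool: Moves the arm, as the interface text tells. Its arguments: {"type":"object","properties":{"motion":{"type":"array"},"grip":{"type":"number"}},"required":["motion"]}

```bash
mkdir -p pics; ls
python3 - <<'E'
from bench import arm
import cv2
s=arm.read_state();print(s)
for n in("scene","top"):
    im=arm.get_image(n);cv2.imwrite(f"pics/{n}0.png",im[:,:,::-1]);print(n,arm.calibration(n))
print(arm.calibration("wrist"),arm.pinch_z)
E
```

```text
pics
{'clock': 0.0, 'joints': array([-9.11404141e-01,  3.85533591e-01,  6.60718121e-03, -5.07399784e-04,
       -1.19401583e+00, -2.58635423e-01]), 'joint_vel': array([-0.0001094 , -0.00102817, -0.00170502,  0.0014314 , -0.0009415 ,
        0.00018635]), 'joint_efforts': array([-8.37448988e-05, -3.92289770e+01,  1.88403511e+01,  4.18616742e+00,
       -4.67674530e-03,  1.97548951e-05]), 'position': array([ 243.62412297, -574.9108974 ,  230.22691786]), 'ee_rot': array([-0.13992366,  0.69315794,  0.14143174,  0.6927846 ]), 'contact_force': array([-0.54976932,  0.20326446,  0.15424549]), 'wrist_torque': array([-0.0218389 , -0.0418868 , -0.01013074]), 'gripper_width': 85.35382526319536}
scene {'K': array([[520.00295042,   0.        , 316.67196717],
       [  0.        , 520.00295042, 196.67646754],
       [  0.        ,   0.        ,   1.        ]]), 'distortion': array([-0.01304418,  0.        ,  0.        ,  0.        ,  0.        ]), 'eye': array([ 55.72674858, 408.7118228 , 712.66042026]), 'attitude': array([-0.20346873,  0.39893231,  0.80746471, -0.38399769])}
top {'K': array([[509.
[... 280 characters left out ...]
]), 'attitude': array([ 0.06184494, -0.06751691, -0.69785916,  0.71035855])}
{'K': array([[322.44370025,   0.        , 321.11438316],
       [  0.        , 322.44370025, 200.73709201],
       [  0.        ,   0.        ,   1.        ]]), 'distortion': array([-0.05394211,  0.        ,  0.        ,  0.        ,  0.        ]), 'T_tool_cam': array([[-7.90456311e-04,  2.80711611e-01, -9.59791835e-01,
        -1.41756357e+02],
       [ 9.99999687e-01,  2.58852783e-04, -7.47863292e-04,
         1.24066704e-01],
       [ 3.85108780e-05, -9.59792126e-01, -2.80711728e-01,
        -7.14684383e+01],
       [ 0.00000000e+00,  0.00000000e+00,  0.00000000e+00,
         1.00000000e+00]])} 18.700000000000003
```

View pics/scene0.png

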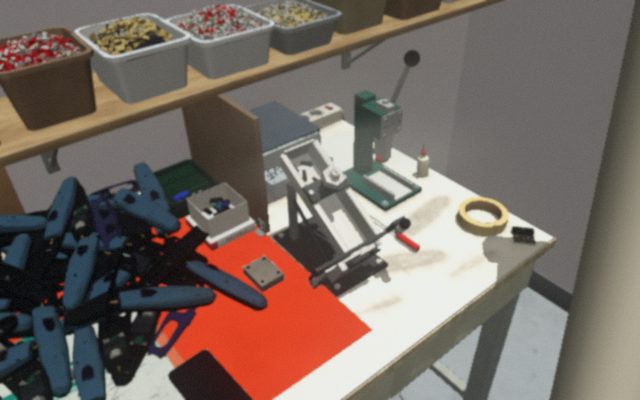

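View pics/top0.png

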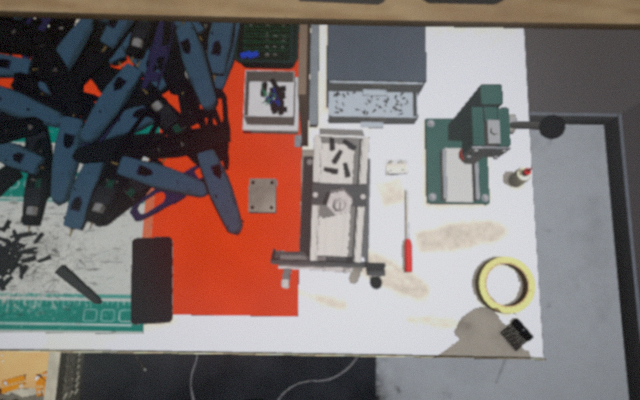

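The chute sits near (338,210) in the top view, with its outlet bar at row 258, the lug at about (285,280), the nut at (338,203) and the knob at (376,280). I'll crop both views closer.

Run:
```python
import cv2,numpy as np
a=cv2.imread("pics/top0.png")[120:300,250:400];b=cv2.imread("pics/scene0.png")[130:300,260:430]
a=cv2.resize(a,(480,576),interpolation=cv2.INTER_CUBIC)
b=cv2.resize(b[:, :],(320*1,320),interpolation=cv2.INTER_CUBIC)
c=np.zeros((576,800,3),np.uint8);c[:,:480]=a;c[:320,480:]=b
cv2.imwrite("pics/crop1.png",c)
```

```text
(no output)
```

View pics/crop1.png

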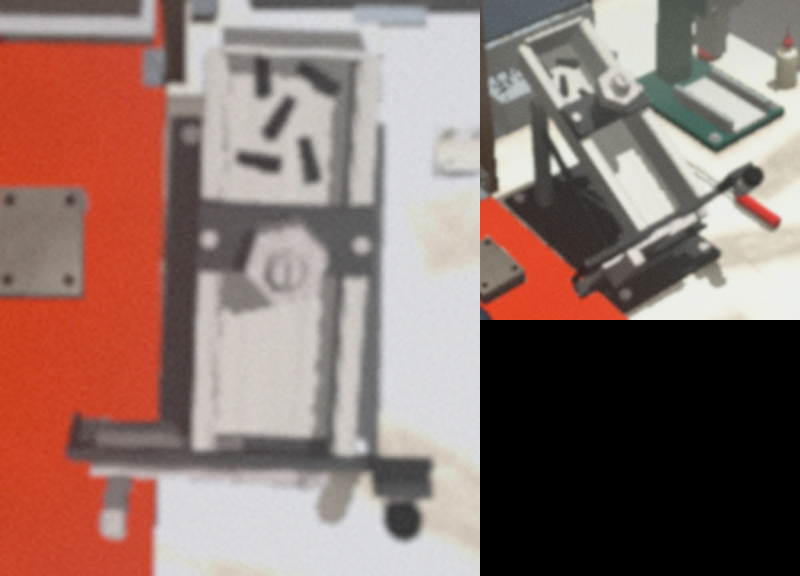

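```bash
cat > h.py <<'E'
import numpy as np,cv2
from scipy.spatial.transform import Rotation as R
from bench import arm
def cam(n,s=None):
    c=arm.calibration(n)
    if n=="wrist":
        T=c["T_tool_cam"];Rt=R.from_quat(s["ee_rot"]).as_matrix()
        return c["K"],c["distortion"],Rt@T[:3,3]+s["position"],Rt@T[:3,:3]
    return c["K"],c["distortion"],np.array(c["eye"]),R.from_quat(c["attitude"]).as_matrix()
def ray(C,p):
    K,d,e,A=C
    u=cv2.undistortPoints(np.float64([[p]]),K,d)[0,0]
    v=A@np.array([u[0],-u[1],-1]);return e,v/np.linalg.norm(v)
def onz(C,p,z):
    e,v=ray(C,p);return e+v*(z-e[2])/v[2]
def proj(C,P):
    K,d,e,A=C;q=(np.atleast_2d(P)-e)@A;q=q*[1,-1,-1]
    return cv2.projectPoints(q,np.zeros(3),np.zeros(3),K,d)[0][:,0]
def frame(m,yaw):  # mouth axes
    return R.from_euler("ZY",[yaw,-30],degrees=True).as_matrix(),np.array(m)
E
python3 - <<'E'
from h import *
t=cam("top");f=lambda x,y:(250+x/3.2,120+y/3.2)
l=onz(t,f(209,239),164);r=onz(t,f(361,244),164)
d=l-r;yaw=np.degrees(np.arctan2(-d[0],d[1]));print("screws",l,r,yaw)
bc=onz(t,f(287,272),205.5);Y=R.from_euler("z",yaw,degrees=True).as_matrix()
m=bc-Y@[66.1,0,0];m[2]=60;print("bolt",bc,"mouth",m)
A,m=frame(m,yaw)
for n,p in dict(lug=(113,523),knob=(403,520)).items():
  for z in (115,120,125,130):
    q=onz(t,f(*p),z);print(n,z,q,A.T@(q-m))
print(proj(cam("scene"),[bc,m]),proj(t,m))
print("plate",onz(t,f(168,118),8),onz(t,f(382,125),8))
E
```

```text
screws [654.0937158  -38.73352499 164.        ] [ 652.96948466 -114.76722869  164.        ] -0.8471112503978848
bolt [631.03734988 -75.89770442 205.5       ] mouth [564.94457424 -74.92045943  60.        ]
lug 115 [514.12553447   7.87133994 115.        ] [-17.5658037   82.03142464  73.6501511 ]
lug 120 [514.05413534   7.593673   120.        ] [-15.12407526  81.75273245  78.01392122]
lug 125 [513.98273621   7.31600606 125.        ] [-12.68234682  81.47404027  82.37769135]
lug 130 [513.91133708   7.03833911 130.        ] [-10.24061838  81.19534808  86.74146147]
knob 115 [ 518.20452711 -141.11162564  115.        ] [-12.12615791 -66.87495273  70.50957014]
knob 120 [ 518.10914085 -140.51317568  120.        ] [ -9.71641813 -66.2779784   74.89180893]
knob 125 [ 518.01375459 -139.91472572  125.        ] [ -7.30667835 -65.68100407  79.27404771]
knob 130 [ 517.91836832 -139.31627577  130.        ] [ -4.89693858 -65.08402974  83.65628649]
[[335.30250437 170.93434495]
 [358.27475225 252.63509996]] [[334.69911241 255.55102636]]
plate [757.78420903 -12.4485568    8.        ] [ 755.91566514 -142.07638712    8.        ]
```

```bash
cat >> h.py <<'E'
A,M=frame([564.94,-74.92,60],-0.85)
W=lambda *p:M+A@np.array(p,float)
def plan(tgt,ydir,s=None,tip=18.7):  # put grasp point at tgt, jaws along ydir
    s=s or arm.read_state();Q=R.from_quat(s["ee_rot"]).as_matrix()
    yl=Q.T@np.array(ydir,float);sp=(np.degrees(np.arctan2(yl[2],yl[1]))+90)%180-90
    D=np.array(tgt)+[0,0,-tip]-s["position"]
    print("toolx",Q[:,0].round(3),"tooly",Q[:,1].round(3),"spin",sp.round(2),"world D",D.round(1),"toolD now",(Q.T@D).round(1),
      "toolD after spin",((Q@R.from_euler("x",sp,degrees=True).as_matrix()).T@D).round(1))
E
python3 - <<'E'
from h import *
print(W(-15,82,68))
plan(W(-15,82,68),A[:,1])
E
```

```text
[519.17123968   7.7680674  111.38972746]
toolx [-0.001  0.002 -1.   ] tooly [-0.39   0.921  0.002] spin 23.8 world D [ 275.5  582.8 -137.6] toolD now [138.4 428.9 481. ] toolD after spin [138.4 586.6 267. ]
```

{"fn": "drive_tool", "kwargs": {
  "motion": [
    [0,0,0,6],
    [0,0,0,6],
    [0,0,0,6],
    [0,0,0,5.8],
    [0,36,16,0],
    [0,36,16,0],
    [0,36,16,0],
    [0,36,16,0],
    [0,36,16,0],
    [0,36,16,0]
  ]
}}

```text
clock: 0.93
position: [343.1, -359.0, 230.9]
ee_rot: [0.006, 0.707, -0.005, 0.707]
contact_force: [1.8, 0.4, 0.6]
gripper_width: 85.3
```

{"fn": "drive_tool", "kwargs": {
  "motion": [
    [0,36,16,0],
    [0,36,16,0],
    [0,36,16,0],
    [5,36,16,0],
    [10,36,16,0],
    [10,36,16,0],
    [10,36,16,0],
    [5,36,16,0],
    [0,36,16,0],
    [0,36,16,0]
  ],
  "grip": 45
}}

```text
clock: 1.77
position: [508.1, -1.3, 190.6]
ee_rot: [0.005, 0.708, -0.005, 0.707]
contact_force: [0.1, -0.9, 0.6]
gripper_width: 45.1
```

Run:
```python
from h import *
s=arm.read_state();im=arm.get_image("wrist");cv2.imwrite("pics/w1.png",im[:,:,::-1])
print(s["clock"],s["position"],s["gripper_width"],s["contact_force"])
plan(W(-15,82,68),A[:,1],s)
C=cam("wrist",s)
for n,p in dict(lugtop=(-15,82,78),knob=(-10,-66,75),bolt=(130,0,93),mouth=(0,0,0)).items():print(n,proj(C,W(*p))[0].round(0))
```

```text
1.7667 [508.05597196  -1.34453512 190.62048454] 45.109869063697474 [ 0.13234417 -0.85442467  0.56166544]
toolx [-0.002 -0.    -1.   ] tooly [ 0.014  1.    -0.   ] spin 0.04 world D [ 11.1   9.1 -97.9] toolD now [97.9  9.3 11.1] toolD after spin [97.9  9.3 11.1]
lugtop [334. 222.]
knob [128. 229.]
bolt [194. 465.]
mouth [242. 253.]
```

View pics/w1.png

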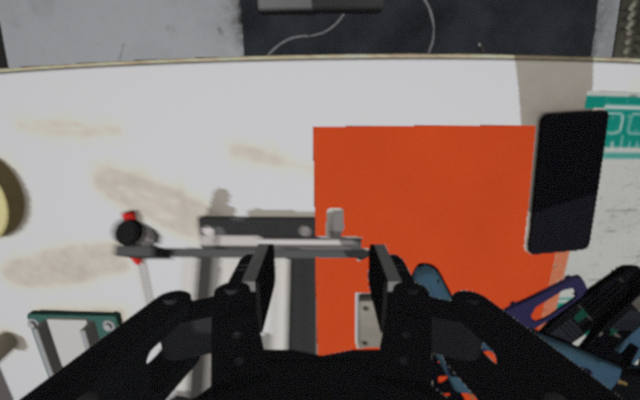

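The wrist view shows the lug top at about (335,218), where (334,222) was predicted, and the knob at (131,232), where (128,229) was predicted. The model is good to 2–3 mm, so I'll descend and pinch the lug.

{"fn": "drive_tool", "kwargs": {
  "motion": [
    [10,5,5,0],
    [15,5,5,0],
    [15,0,0,0],
    [15,0,0,0],
    [15,0,0,0],
    [15,0,0,0],
    [10,0,0,0],
    [3,0,0,0]
  ]
}}

```text
clock: 2.48
position: [516.6, 5.5, 91.0]
ee_rot: [0.005, 0.709, -0.006, 0.705]
contact_force: [0.1, -0.4, 0.9]
gripper_width: 44.8
```

{"fn": "drive_tool", "kwargs": {
  "motion": [
    [0,0,0,0],
    [0,0,0,0],
    [0,0,0,0],
    [0,0,0,0]
  ],
  "grip": 10
}}

```text
clock: 2.82
position: [518.9, 6.7, 94.1]
ee_rot: [0.005, 0.706, -0.005, 0.708]
contact_force: [-0.5, -0.1, 0.6]
gripper_width: 11.1
```

{"fn": "drive_tool", "kwargs": {
  "motion": [
    [0,0,0,0],
    [0,-3,0,0],
    [0,-5,0,0],
    [0,-5,0,0],
    [0,-5,0,0],
    [0,-5,0,0],
    [0,-5,0,0],
    [0,-5,0,0],
    [0,-5,0,0],
    [0,-5,0,0]
  ]
}}

```text
clock: 3.65
position: [518.0, -36.2, 94.1]
ee_rot: [0.006, 0.707, -0.005, 0.708]
contact_force: [-2.8, 7.9, 6.4]
gripper_width: 10.7
```

{"fn": "drive_tool", "kwargs": {
  "motion": [
    [0,-4,0,0],
    [0,-4,0,0],
    [0,-4,0,0],
    [0,-4,0,0],
    [0,-2,0,0],
    [0,0,0,0]
  ]
}}

```text
clock: 4.15
position: [517.7, -49.0, 94.2]
ee_rot: [0.009, 0.706, -0.002, 0.708]
contact_force: [-7.2, 30.5, 11.2]
gripper_width: 10.6
```

Run:
```python
from h import *
s=arm.read_state();im=arm.get_image("wrist")
cv2.imwrite("pics/w2.png",im[:,:,::-1])
print(s["clock"],s["position"],s["gripper_width"],s["contact_force"],A.T@(s["position"]+[0,0,18.7]-M))
```

```text
4.15 [517.73560018 -48.98438245  94.17379816] 10.597276783237632 [-7.16190405 30.54825633 11.16173111] [-14.77201382  25.23249789  69.58202936]
```

View pics/w2.png

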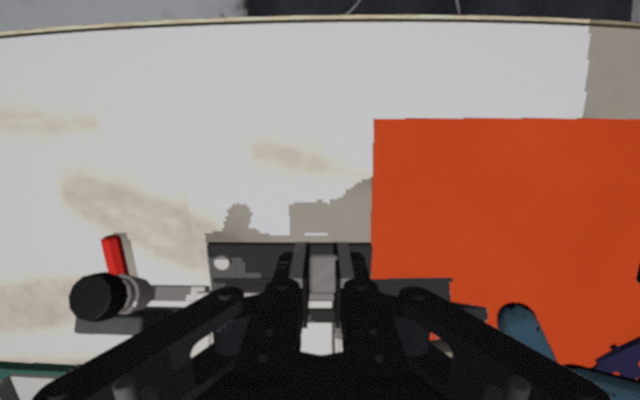

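Run:
```python
from h import *
s=arm.read_state()
im1=cv2.imread("pics/w1.png");im2=cv2.imread("pics/w2.png")
C2=cam("wrist",s)
s1=dict(position=np.array([508.056,-1.3445,190.62]),ee_rot=s["ee_rot"]*0+np.array([.005,.708,-.005,.707])/np.linalg.norm([.005,.708,-.005,.707]))
C1=cam("wrist",s1)
for C,p in((C1,(131,232)),(C2,(92,298))):
    e,v=ray(C,p);e=A.T@(e-M);v=A.T@v
    for x in(-12,-9,-6): print(x,(e+v*(x-e[0])/v[0]).round(1),end=" ")
    for y in(-66,): print("y",(e+v*(y-e[1])/v[1]).round(1))
c=np.hstack([cv2.resize(i,None,fx=4,fy=4,interpolation=2) for i in(im1[190:280,90:190],im2[250:340,60:160])])
cv2.imwrite("pics/knobs.png",c)
```

```text
-12 [-12.  -80.5  46.7] -9 [ -9.  -67.9  67.7] -6 [ -6.  -55.2  88.7] y [ -8.6 -66.   70.8]
-12 [-12.  -15.5 154.7] -9 [ -9.  -48.8 106.6] -6 [ -6.  -82.1  58.5] y [ -7.4 -66.   81.8]
```

View pics/knobs.png

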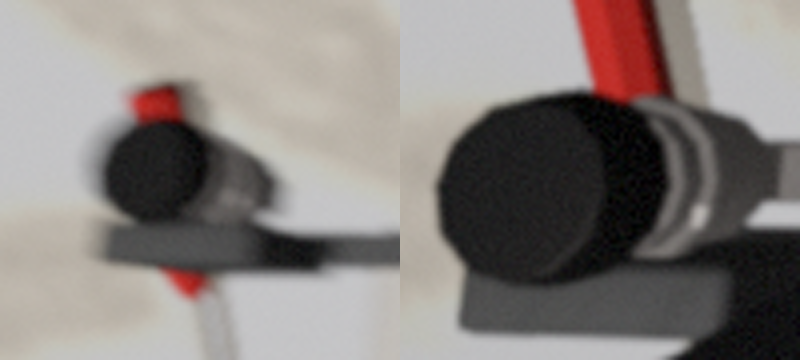

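{"fn": "drive_tool", "kwargs": {
  "motion": [
    [0,0,0,0],
    [0,-0.5,0,0],
    [0,0,0,0]
  ]
}}

```text
clock: 4.45
position: [517.8, -49.0, 94.2]
ee_rot: [0.008, 0.706, -0.002, 0.708]
contact_force: [-8.7, 31.8, 11.6]
gripper_width: 11.1
```

{"fn": "drive_tool", "kwargs": {
  "motion": [
    [0,2.5,0,0],
    [0,2.5,0,0],
    [0,1,0,0],
    [0,1,0,0],
    [0,0,0,0]
  ]
}}

```text
clock: 4.87
position: [517.8, -48.2, 94.0]
ee_rot: [0.005, 0.707, -0.005, 0.707]
contact_force: [-1.2, 3.0, 6.3]
gripper_width: 11.1
```

{"fn": "drive_tool", "kwargs": {
  "motion": [
    [0,1,0,0],
    [0,1,0,0],
    [0,0,0,0]
  ]
}}

```text
clock: 5.12
position: [517.8, -47.3, 94.0]
ee_rot: [0.005, 0.707, -0.006, 0.707]
contact_force: [-0.9, -1.8, 5.9]
gripper_width: 11.0
```

{"fn": "drive_tool", "kwargs": {
  "motion": [
    [0,1,0,0],
    [0,1,0,0],
    [0,0,0,0]
  ]
}}

```text
clock: 5.37
position: [517.8, -46.1, 94.0]
ee_rot: [0.004, 0.707, -0.006, 0.707]
contact_force: [-0.7, -5.9, 4.6]
gripper_width: 11.3
```

{"fn": "drive_tool", "kwargs": {
  "motion": [
    [0,-1,0,0],
    [0,-1,0,0],
    [0,0,0,0],
    [0,0,0,0]
  ],
  "grip": 40
}}

```text
clock: 5.7
position: [517.4, -46.1, 92.9]
ee_rot: [0.005, 0.707, -0.005, 0.707]
contact_force: [-0.8, 0.6, 0.2]
gripper_width: 39.6
```

{"fn": "drive_tool", "kwargs": {
  "motion": [
    [-15,0,0,0],
    [-25,0,0,0],
    [-30,0,0,0],
    [-25,0,-10,0],
    [-15,0,-10,0],
    [0,0,-5,0],
    [0,0,0,0],
    [0,0,0,0]
  ]
}}

```text
clock: 6.37
position: [492.0, -45.5, 202.3]
ee_rot: [0.005, 0.708, -0.005, 0.707]
contact_force: [0.6, 0.3, 0.4]
gripper_width: 40.0
```

Run:
```python
from h import *
s=arm.read_state();im=arm.get_image("wrist")
cv2.imwrite("pics/w3.png",cv2.resize(im[150:350,120:420,::-1],(780,520),interpolation=2))
print(s["clock"],s["position"],s["gripper_width"],s["contact_force"],s["ee_rot"])
C=cam("wrist",s)
for p in [(-15,y,78) for y in(16,20,24,28)]+[(-10,-66,71),(-10,-66,75),(-10,-66,79)]:
    q=proj(C,W(*p))[0];print(p,q.round(1),((q-[120,150])*2.6).round())
```

```text
6.3667 [491.95078423 -45.4599739  202.34577124] 40.022896571691405 [0.60706451 0.27285931 0.40849089] [ 0.00516749  0.70762926 -0.00512135  0.70654646]
(-15, 16, 78) [304.3 236.2] [479. 224.]
(-15, 20, 78) [309.6 236.2] [493. 224.]
(-15, 24, 78) [315.  236.2] [507. 224.]
(-15, 28, 78) [320.3 236.2] [521. 224.]
(-10, -66, 71) [198.5 243.5] [204. 243.]
(-10, -66, 75) [196.6 242.9] [199. 242.]
(-10, -66, 79) [194.6 242.3] [194. 240.]
```

View pics/w3.png

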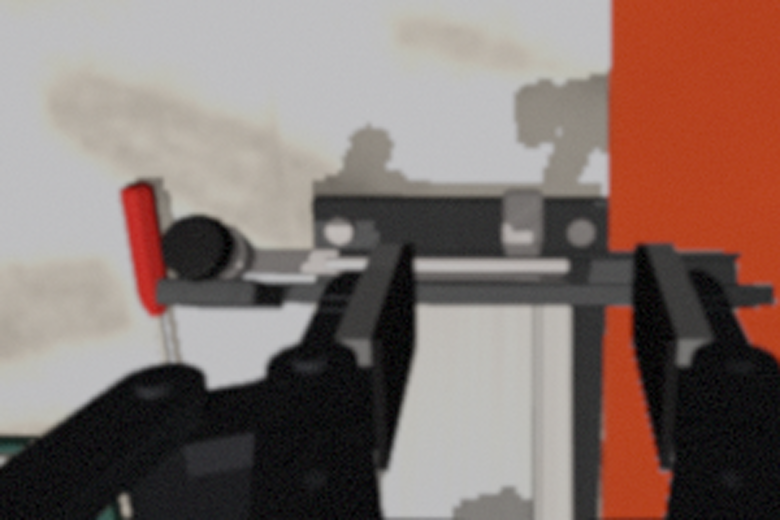

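Run:
```python
from h import *
for n,(z0,z1) in dict(scene=(71,75),top=(71,75)).items():
    a=cv2.imread(f"pics/{n}0.png");b=arm.get_image(n)[:,:,::-1].copy();cv2.imwrite(f"pics/{n}1.png",b)
    C=cam(n);print(n,[proj(C,W(-10,-66,z))[0].round(2) for z in(71,75)])
    q=proj(C,W(-10,-66,75))[0].astype(int)
    for im in(a,b):
        w=im[q[1]-14:q[1]+14,q[0]-14:q[0]+14].max(2);m=cv2.moments((np.clip(90-w.astype(float),0,60)).astype(np.float32))
        print(m["m10"]/m["m00"]+q[0]-14,m["m01"]/m["m00"]+q[1]-14,m["m00"])
    fa,fb=[cv2.cvtColor(i,6)[q[1]-13:q[1]+11,q[0]-10:q[0]+14].astype(np.float32) for i in(a,b)]
    print(cv2.phaseCorrelate(fa,fb,cv2.createHanningWindow((24,24),cv2.CV_32F)))
a,b=[cv2.imread(f"pics/scene{i}.png") for i in(0,1)];q=proj(cam("scene"),W(-10,0,40))[0].astype(int)
p=[cv2.resize(i[q[1]-65:q[1]+55,q[0]-70:q[0]+70],(390,334),interpolation=2) for i in(a,b)]
a,b=[cv2.imread(f"pics/top{i}.png") for i in(0,1)]
p2=[cv2.resize(i[230:300,265:395],(390,210),interpolation=2) for i in(a,b)]
cv2.imwrite("pics/cmp.png",np.vstack([np.hstack(p),np.hstack(p2)]))
C=cam("wrist");
```

```text
scene [array([403.72, 226.32]), array([404.68, 225.39])]
400.85776212408564 224.1733947439718 3691.0
400.062756147541 223.12551229508196 3904.0
((0.26124670489571855, 0.03487111208812621), 0.8515776457885901)
top [array([375.52, 281.49]), array([375.76, 282.69])]
375.1762600656129 277.9806143751864 3353.0
374.92600373482725 277.83660130718954 4284.0
((0.36646834315146215, 0.17010574674968204), 0.9523227537671725)Traceback (most recent call last):
  File "<stdin>", line 16, in <module>
  File "h.py", line 7, in cam
    T=c["T_tool_cam"];Rt=R.from_quat(s["ee_rot"]).as_matrix()
                                     ~^^^^^^^^^^
TypeError: 'NoneType' object is not subscriptable
```

View pics/cmp.png

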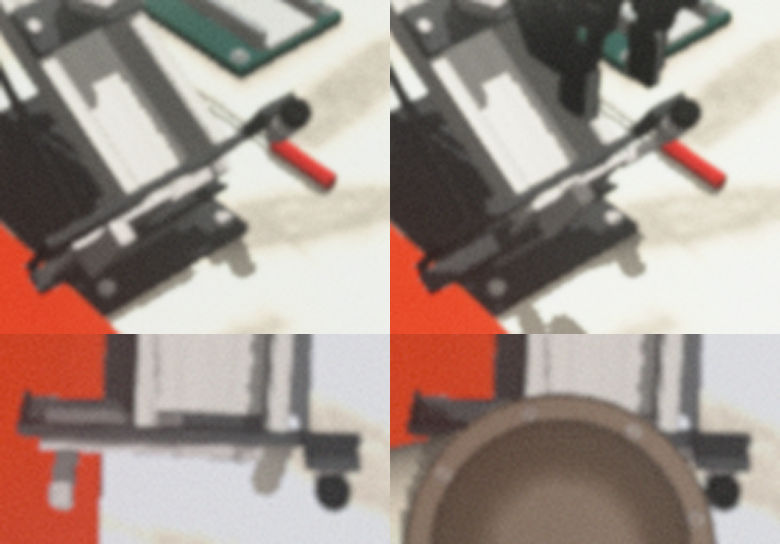

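Run:
```python
from h import *
s=arm.read_state();C=cam("wrist",s)
for c in((570,266),(305,266),(412,266),(522,205),(522,246),(735,256),(770,295),(157,295)):
    e,v=ray(C,(120+c[0]/2.6,150+c[1]/2.6));e=A.T@(e-M);v=A.T@v
    print(c,[(e+v*(z-e[2])/v[2]).round(1) for z in(42,46,78)])
im=[cv2.imread("pics/scene%d.png"%i) for i in(0,1)]
for i in im:  # knob + sub-pixel match of tight patch
    pass
t=im[0][216:231,395:408];r=cv2.matchTemplate(im[1][211:236,390:413],t,cv2.TM_CCOEFF_NORMED);print(r.round(3)[3:8,3:8])
t0=[cv2.imread("pics/top%d.png"%i) for i in(0,1)]
t=t0[0][276:290,369:383];r=cv2.matchTemplate(t0[1][271:295,364:388],t,cv2.TM_CCOEFF_NORMED);print(r.round(3)[3:8,3:8])
```

```text
(570, 266) [array([-5.9, 43.9, 42. ]), array([-5.5, 43.6, 46. ]), array([-2.9, 41.9, 78. ])]
(305, 266) [array([ -5.7, -42.9,  42. ]), array([ -5.4, -41.9,  46. ]), array([ -2.7, -33.6,  78. ])]
(412, 266) [array([-5.8, -7.8, 42. ]), array([-5.5, -7.2, 46. ]), array([-2.8, -3. , 78. ])]
(522, 205) [array([-26. ,  28.2,  42. ]), array([-25.4,  28.2,  46. ]), array([-20.4,  28.2,  78. ])]
(522, 246) [array([-12.4,  28.2,  42. ]), array([-12. ,  28.2,  46. ]), array([-8.5, 28.2, 78. ])]
(735, 256) [array([-9. , 98.2, 42. ]), array([-8.6, 97.2, 46. ]), array([-5.6, 89.1, 78. ])]
(770, 295) [array([  3.7, 108.9,  42. ]), array([  3.9, 107.8,  46. ]), array([ 5.5, 98.4, 78. ])]
(157, 295) [array([  4.1, -91.3,  42. ]), array([  4.2, -89.6,  46. ]), array([  5.8, -75.7,  78. ])]
[[0.701 0.761 0.797 0.805 0.781]
 [0.819 0.891 0.932 0.927 0.866]
 [0.891 0.967 0.998 0.96  0.854]
 [0.882 0.926 0.912 0.828 0.689]
 [0.749 0.715 0.633 0.515 0.385]]
[[0.429 0.613 0.652 0.554 0.411]
 [0.606 0.786 0.815 0.705 0.543]
 [0.693 0.847 0.873 0.777 0.629]
 [0.682 0.8   0.824 0.755 0.642]
 [0.606 0.689 0.712 0.67  0.599]]
```

The knob has come back to exactly its "down" position (match 0.998 at zero shift), and the plate is centred within about 2 mm. My pull test may have used up the latch backlash, so I'll nudge the gate to its stop again, pushing with one pad and not pinching.

{"fn": "drive_tool", "kwargs": {
  "motion": [
    [10,0,10,0],
    [20,0,15,0],
    [30,0,0,0],
    [30,-4,0,0],
    [17,-4,0,0],
    [0,-4,0,0],
    [0,-2,0,0],
    [0,-1,0,0],
    [0,-1,0,0],
    [0,0,0,0]
  ]
}}

```text
clock: 7.35
position: [518.2, -61.5, 97.5]
ee_rot: [0.005, 0.706, -0.005, 0.708]
contact_force: [-0.2, 2.6, -1.1]
gripper_width: 39.7
```

{"fn": "drive_tool", "kwargs": {
  "motion": [
    [0,-1,0,0],
    [0,-1,0,0],
    [0,0,0,0]
  ]
}}

```text
clock: 7.6
position: [518.2, -62.5, 97.4]
ee_rot: [0.006, 0.706, -0.004, 0.708]
contact_force: [0.1, 8.1, 1.5]
gripper_width: 40.4
```

{"fn": "drive_tool", "kwargs": {
  "motion": [
    [0,-1,0,0],
    [0,-1,0,0],
    [0,0,0,0]
  ]
}}

```text
clock: 7.85
position: [518.2, -62.7, 97.4]
ee_rot: [0.007, 0.706, -0.004, 0.708]
contact_force: [-2.9, 16.1, 3.7]
gripper_width: 39.9
```

{"fn": "drive_tool", "kwargs": {
  "motion": [
    [0,8,0,0],
    [-10,4,0,0],
    [-30,0,0,0],
    [-35,0,0,0],
    [-35,0,0,0],
    [-35,0,0,0],
    [-25,0,20,0],
    [-10,-8,30,0],
    [0,-8,30,0],
    [0,-4,15,0]
  ],
  "grip": 60
}}

```text
clock: 8.68
position: [614.8, -76.5, 278.9]
ee_rot: [0.005, 0.705, -0.006, 0.709]
contact_force: [-0.5, -0.2, -1.0]
gripper_width: 60.2
```

{"fn": "drive_tool", "kwargs": {
  "motion": [
    [0,0,0,0],
    [0,0,0,0]
  ]
}}

```text
clock: 8.85
position: [612.1, -75.9, 276.5]
ee_rot: [0.005, 0.707, -0.006, 0.707]
contact_force: [-0.3, -0.5, -0.0]
gripper_width: 59.9
```

Run:
```python
from h import *
s=arm.read_state();im=arm.get_image("wrist");cv2.imwrite("pics/w4.png",im[:,:,::-1])
print(s["clock"],s["position"],s["gripper_width"])
C=cam("wrist",s);np.savez("w4.npz",p=s["position"],q=s["ee_rot"])
q=proj(C,W(130,0,93))[0];print(q);x0,y0=int(q[0])-75,max(0,min(280,int(q[1])-60))
cv2.imwrite("pics/w4c.png",cv2.resize(im[y0:y0+120,x0:x0+150,::-1],(750,600),interpolation=2));print(x0,y0,"scale5")
for z in(76,80,85,90):print(z,((proj(C,W(130,0,z))[0]-[x0,y0])*5).round())
```

```text
8.85 [612.12722944 -75.94331888 276.45740986] 59.93906886629165
[321.34534663 238.90296035]
246 178 scale5
76 [377. 318.]
80 [377. 315.]
85 [377. 311.]
90 [377. 307.]
```

View pics/w4c.png

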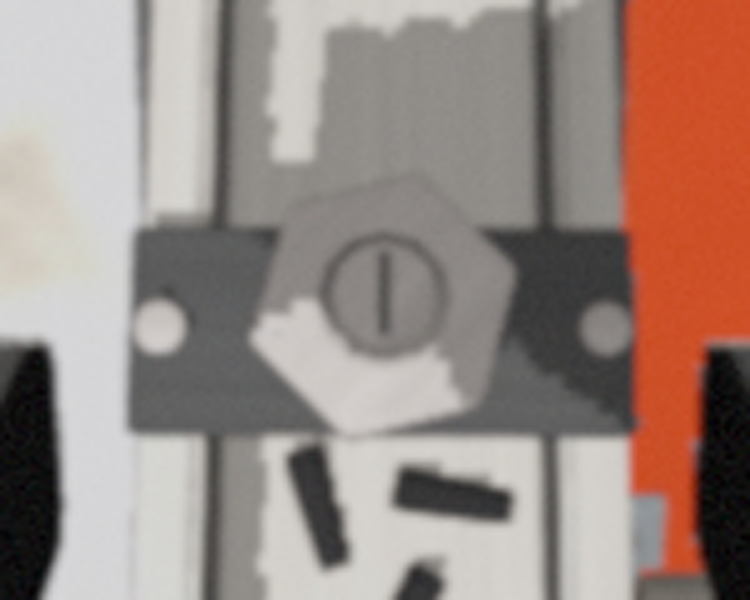

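```bash
cat > nut.py <<'E'
from h import *
from scipy.optimize import least_squares
def fit(C,px,z0=85):
    px=np.array(px,float)
    def hexa(v):
        a=v[3]+np.radians(30+60*np.arange(6));r=36/np.sqrt(3)
        return np.c_[v[0]+r*np.cos(a),v[1]+r*np.sin(a),np.full(6,v[2])]
    best=None
    for a0 in np.radians([0,15,30,45]):
        def res(v):
            q=proj(C,M+hexa(v)@A.T);d=np.linalg.norm(q[:,None]-px[None],axis=2)
            return (q-px[d.argmin(1)]).ravel()
        f=least_squares(res,[130,0,z0,a0])
        if best is None or f.cost<best.cost:best=f
    v=best.x;print("top-face centre",v[:3].round(1),"flat normal deg mod60",np.degrees(v[3])%60,"rms",np.sqrt(2*best.cost/12));return v
E
python3 - <<'E'
from nut import *
d=np.load("w4.npz");C=cam("wrist",dict(position=d["p"],ee_rot=d["q"]))
px=np.array([(420,175),(517,272),(478,400),(352,435),(250,335),(298,205)])/5+[246,178]
fit(C,px)
E
```

```text
top-face centre [127.4   1.4  74.4] flat normal deg mod60 13.710651564257876 rms 0.5088822499773152
```

Run:
```python
from h import *
a=np.radians(119.15);s=arm.read_state();print(s["joints"].round(2))
t=W(130,0,73)+[-1,1,6];print(t)
plan(t,[np.cos(a),np.sin(a),0],s)
```

```text
[ 0.14  0.34  0.06  0.   -1.29 -1.73]
[640.01493021 -75.04867711 194.21985448]
toolx [-0.001 -0.001 -1.   ] tooly [ 0.015  1.    -0.001] spin -30.01 world D [  28.4    0.6 -101.2] toolD now [101.2   1.1  28.5] toolD after spin [101.2 -13.3  25.2]
```

{"fn": "drive_tool", "kwargs": {
  "motion": [
    [0,1,14,0],
    [0,0,14,0],
    [0,0,0,-6],
    [0,0,0,-6],
    [5,0,0,-6],
    [15,0,0,-6],
    [20,0,0,-6],
    [20,0,0,0],
    [15,0,0,0],
    [10,0,0,0]
  ],
  "grip": 54
}}

```text
clock: 9.73
position: [638.4, -74.5, 190.4]
ee_rot: [-0.178, 0.685, 0.178, 0.684]
contact_force: [-0.6, -0.7, 0.3]
gripper_width: 54.5
```

{"fn": "drive_tool", "kwargs": {
  "motion": [
    [8,0,0,0],
    [6,0,0,0],
    [2,0,0,0],
    [0,0,0,0]
  ]
}}

```text
clock: 10.07
position: [640.2, -74.6, 175.5]
ee_rot: [-0.178, 0.684, 0.178, 0.684]
contact_force: [0.8, -0.1, -0.6]
gripper_width: 54.0
```

{"fn": "drive_tool", "kwargs": {
  "motion": [
    [0,0,0,0],
    [0,0,0,0],
    [0,0,0,0]
  ],
  "grip": 30
}}

```text
clock: 10.32
position: [640.8, -74.9, 176.9]
ee_rot: [-0.179, 0.684, 0.178, 0.685]
contact_force: [-0.8, -0.4, 3.7]
gripper_width: 38.1
```

{"fn": "drive_tool", "kwargs": {
  "motion": [
    [0,0,0,4],
    [0.2,0,0,6],
    [0.2,0,0,6],
    [0.2,0,0,6],
    [0.2,0,0,6]
  ]
}}

```text
clock: 10.73
position: [641.9, -75.0, 175.1]
ee_rot: [-0.006, 0.705, 0.006, 0.709]
contact_force: [3.8, -4.6, -3.8]
gripper_width: 37.7
```

{"fn": "drive_tool", "kwargs": {
  "motion": [
    [0.2,0,0,6],
    [0.2,0,0,6],
    [0.2,0,0,6],
    [0.2,0,0,6],
    [0.2,0,0,6],
    [0,0,0,0]
  ]
}}

```text
clock: 11.23
position: [641.9, -75.8, 174.5]
ee_rot: [0.177, 0.683, -0.177, 0.686]
contact_force: [1.3, -5.8, -0.8]
gripper_width: 37.9
```

```bash
python3 -c "
from h import *
s=arm.read_state();print(s['wrist_torque'],s['contact_force'],s['gripper_width'],s['joints'][5])
im=arm.get_image('wrist');cv2.imwrite('pics/w5.png',cv2.resize(im[150:350,170:470,::-1],(750,500),interpolation=2))"
```

```text
[-0.70677315 -0.92910849  0.35523889] [ 1.2590212  -5.77122    -0.79984748] 37.893319914054 -2.2105910188155407
```

View pics/w5.png

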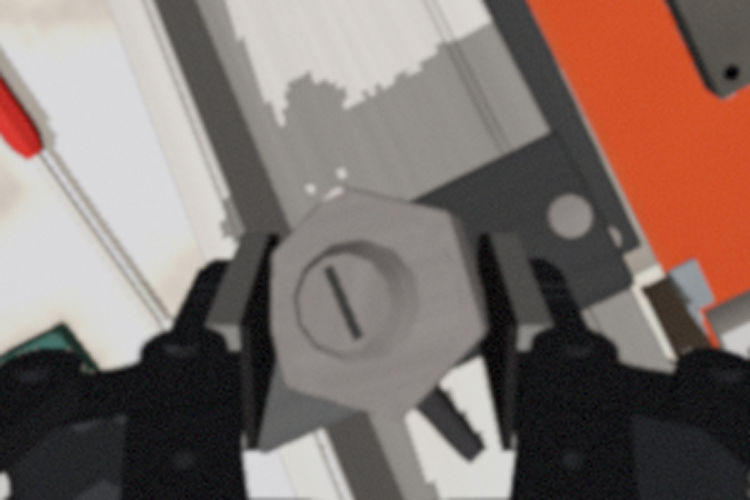

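Good grip: the nut turned and its flats line up with the pads. Next stroke.

{"fn": "drive_tool", "kwargs": {
  "motion": [
    [0,0,0,0],
    [0,0,0,0],
    [0,0,0,-5],
    [0,0,0,-7],
    [0,0,0,-7],
    [0,0,0,-7],
    [0,0,0,-7],
    [0,0,0,-7],
    [0,0,0,-7],
    [0,0,0,-7]
  ],
  "grip": 54
}}

```text
clock: 12.12
position: [640.2, -74.2, 173.4]
ee_rot: [-0.156, 0.69, 0.156, 0.69]
contact_force: [0.9, 0.7, -0.6]
gripper_width: 54.0
```

{"fn": "drive_tool", "kwargs": {
  "motion": [
    [0,0,0,-4],
    [0,0,0,0]
  ]
}}

```text
clock: 12.28
position: [640.2, -74.3, 173.4]
ee_rot: [-0.178, 0.684, 0.179, 0.684]
contact_force: [0.1, -0.1, 1.5]
gripper_width: 54.2
```

{"fn": "drive_tool", "kwargs": {
  "motion": [
    [0,0,0,0],
    [0,0,0,0],
    [0,0,0,0]
  ],
  "grip": 30
}}

```text
clock: 12.53
position: [640.9, -75.4, 174.5]
ee_rot: [-0.178, 0.684, 0.177, 0.685]
contact_force: [0.1, -3.3, 2.4]
gripper_width: 38.6
```

{"fn": "drive_tool", "kwargs": {
  "motion": [
    [0,0,0,4],
    [0.2,0,0,6],
    [0.2,0,0,6],
    [0.2,0,0,6],
    [0.2,0,0,6]
  ]
}}

```text
clock: 12.95
position: [642.2, -75.1, 172.5]
ee_rot: [-0.006, 0.705, 0.005, 0.709]
contact_force: [4.8, -5.4, -2.5]
gripper_width: 38.7
```

{"fn": "drive_tool", "kwargs": {
  "motion": [
    [0.2,0,0,6],
    [0.2,0,0,6],
    [0.2,0,0,6],
    [0.2,0,0,6],
    [0.2,0,0,6],
    [0,0,0,0]
  ]
}}

```text
clock: 13.45
position: [641.4, -75.2, 172.6]
ee_rot: [0.177, 0.683, -0.177, 0.686]
contact_force: [1.9, -4.7, 1.7]
gripper_width: 38.6
```

```bash
python3 -c "
from h import *
s=arm.read_state();print(s['wrist_torque'],s['contact_force'],s['gripper_width'],s['joints'][5])"
```

```text
[-0.5827842  -0.83576872  0.28377648] [ 1.85487988 -4.70814272  1.73196266] 38.591113257281954 -2.210668209323631
```

{"fn": "drive_tool", "kwargs": {
  "motion": [
    [0,0,0,0],
    [0,0,0,0],
    [0,0,0,-5],
    [0,0,0,-7],
    [0,0,0,-7],
    [0,0,0,-7],
    [0,0,0,-7],
    [0,0,0,-7],
    [0,0,0,-7],
    [0,0,0,-7]
  ],
  "grip": 54
}}

```text
clock: 14.28
position: [639.5, -73.9, 171.0]
ee_rot: [-0.156, 0.69, 0.157, 0.689]
contact_force: [0.9, 0.0, -0.1]
gripper_width: 54.1
```

{"fn": "drive_tool", "kwargs": {
  "motion": [
    [0,0,0,-4],
    [0,0,0,0]
  ]
}}

```text
clock: 14.45
position: [639.6, -74.0, 171.0]
ee_rot: [-0.178, 0.685, 0.179, 0.684]
contact_force: [-0.2, 0.5, -0.3]
gripper_width: 53.9
```

{"fn": "drive_tool", "kwargs": {
  "motion": [
    [0,0,0,0],
    [0,0,0,0],
    [0,0,0,0]
  ],
  "grip": 30
}}

```text
clock: 14.7
position: [640.9, -75.9, 172.6]
ee_rot: [-0.178, 0.684, 0.177, 0.685]
contact_force: [0.9, -5.4, 1.9]
gripper_width: 38.3
```

{"fn": "drive_tool", "kwargs": {
  "motion": [
    [0,0,0,4],
    [0.1,0,0,6],
    [0.1,0,0,6],
    [0.1,0,0,6],
    [0.1,0,0,6]
  ]
}}

```text
clock: 15.12
position: [642.7, -75.3, 170.9]
ee_rot: [-0.006, 0.705, 0.005, 0.709]
contact_force: [6.7, -4.0, -2.7]
gripper_width: 36.9
```

```bash
python3 -c "
from h import *
s=arm.read_state();print(s['wrist_torque'],s['contact_force'],s['gripper_width'],s['joints'][5])"
```

```text
[-0.64640577 -1.85152595  0.56967957] [ 6.71817913 -4.03581808 -2.66951928] 36.880709944353455 -1.6899171089064484
```

{"fn": "drive_tool", "kwargs": {
  "motion": [
    [0.1,0,0,6],
    [0.1,0,0,6],
    [0.1,0,0,6],
    [0.1,0,0,6],
    [0.1,0,0,6],
    [0,0,0,0]
  ]
}}

```text
clock: 15.62
position: [644.5, -76.5, 171.5]
ee_rot: [0.178, 0.681, -0.177, 0.688]
contact_force: [9.2, -9.9, -5.1]
gripper_width: 35.4
```

```bash
python3 -c "
from h import *
s=arm.read_state();print(s['wrist_torque'],s['contact_force'],s['gripper_width'],s['joints'][5])"
```

```text
[-1.89775839 -3.02519632  0.53242818] [ 9.24439823 -9.93193187 -5.1268242 ] 35.36228634753192 -2.211426532564831
```

```bash
python3 -c "
from h import *
s=arm.read_state();np.savez('w6.npz',p=s['position'],q=s['ee_rot'])
im=arm.get_image('wrist');cv2.imwrite('pics/w6.png',cv2.resize(im[150:350,170:470,::-1],(750,500),interpolation=2))"
```

```text
(no output)
```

View pics/w6.png

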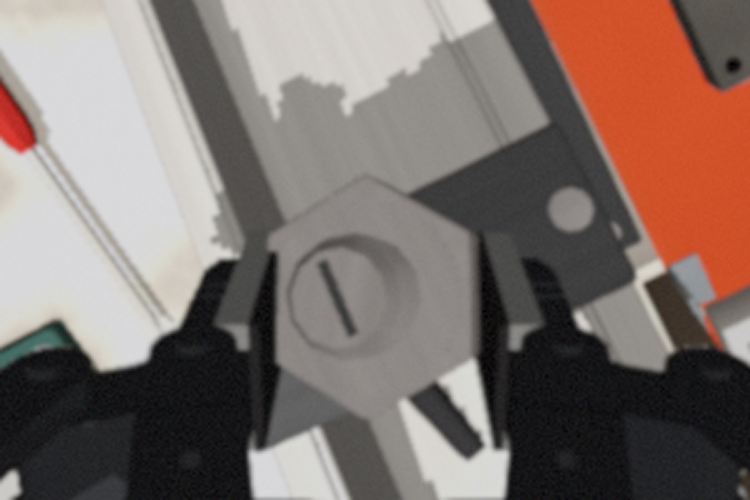

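The nut flats are now square to the pads and there's no sign of a stop yet, so I'll do another stroke.

{"fn": "drive_tool", "kwargs": {
  "motion": [
    [0,0,0,0],
    [0,0,0,0],
    [0,0,0,-5],
    [0,0,0,-7],
    [0,0,0,-7],
    [0,0,0,-7],
    [0,0,0,-7],
    [0,0,0,-7],
    [0,0,0,-7],
    [0,0,0,-7]
  ],
  "grip": 54
}}

```text
clock: 16.5
position: [639.6, -73.9, 170.5]
ee_rot: [-0.156, 0.69, 0.156, 0.689]
contact_force: [0.1, 0.5, -0.2]
gripper_width: 54.4
```

{"fn": "drive_tool", "kwargs": {
  "motion": [
    [0,0,0,-4],
    [0,0,0,0]
  ]
}}

```text
clock: 16.67
position: [639.7, -74.0, 170.6]
ee_rot: [-0.178, 0.685, 0.179, 0.684]
contact_force: [0.1, 0.3, -0.0]
gripper_width: 53.8
```

{"fn": "drive_tool", "kwargs": {
  "motion": [
    [0,0,0,0],
    [0,0,0,0],
    [0,0,0,0]
  ],
  "grip": 30
}}

```text
clock: 16.92
position: [641.0, -76.1, 172.0]
ee_rot: [-0.178, 0.684, 0.176, 0.685]
contact_force: [0.9, -5.7, 1.6]
gripper_width: 36.9
```

{"fn": "drive_tool", "kwargs": {
  "motion": [
    [0,0,0,4],
    [0,0,0,6],
    [0,0,0,6],
    [0,0,0,0]
  ]
}}

```text
clock: 17.25
position: [641.5, -75.9, 171.7]
ee_rot: [-0.081, 0.702, 0.079, 0.703]
contact_force: [3.9, -4.7, -0.5]
gripper_width: 37.1
```

```bash
python3 -c "
from h import *
s=arm.read_state();print(s['wrist_torque'],s['contact_force'],s['gripper_width'],s['joints'][5])"
```

```text
[-2.23254921 -0.95599691  0.10557896] [ 3.87121962 -4.65501157 -0.54841351] 37.065100450920895 -1.4783590760448837
```

{"fn": "drive_tool", "kwargs": {
  "motion": [
    [0,0,0,6],
    [0,0,0,6],
    [0,0,0,6],
    [0,0,0,0]
  ]
}}

```text
clock: 17.58
position: [646.5, -75.8, 172.7]
ee_rot: [0.028, 0.701, -0.03, 0.712]
contact_force: [13.3, -7.8, -3.2]
gripper_width: 36.7
```

```bash
python3 -c "
from h import *
s=arm.read_state();print(s['wrist_torque'],s['contact_force'],s['gripper_width'],s['joints'][5])"
```

```text
[-2.33139917 -3.84105434  0.78338958] [13.32157748 -7.84301396 -3.21572015] 36.67642167396216 -1.7891388695568122
```

{"fn": "drive_tool", "kwargs": {
  "motion": [
    [0,0,0,6],
    [0,0,0,6],
    [0,0,0,6],
    [0,0,0,6],
    [0,0,0,0]
  ]
}}

```text
clock: 18.0
position: [643.1, -76.0, 172.2]
ee_rot: [0.177, 0.682, -0.177, 0.687]
contact_force: [6.2, -6.8, -0.1]
gripper_width: 36.1
```

```bash
python3 -c "
from h import *
s=arm.read_state();print(s['wrist_torque'],s['contact_force'],s['gripper_width'],s['joints'][5])
im=arm.get_image('wrist');cv2.imwrite('pics/w7.png',im[:,:,::-1])"
```

```text
[-1.5800676  -1.75836055  0.06494561] [ 6.23053244 -6.83079904 -0.09925235] 36.11920798914595 -2.210495352818699
```

Run:
```python
from h import *
b=cv2.imread("pics/w7.png")[150:350,170:470];b=cv2.resize(b,(750,500),interpolation=2);a=cv2.imread("pics/w6.png");o=cv2.imread("pics/w5.png")
for n,i in(("w5",o),("w6",a),("w7",b)):
    g=cv2.cvtColor(i,6)
    print(n,"diff to w6",np.abs(g[180:420,285:470].astype(int)-cv2.cvtColor(a,6)[180:420,285:470]).mean())
    L=cv2.createLineSegmentDetector().detect(g[165:435,250:500])[0][:,0]
    for l in L:
        d=l[2:]-l[:2];ln=np.hypot(*d)
        if ln>45:print("  ",(l+[250,165,250,165]).round(),"ang",round(np.degrees(np.arctan2(d[1],d[0]))%180,1))
```

```text
w5 diff to w6 8.007792792792793
   [498. 433. 483. 355.] ang 79.1
   [270. 254. 269. 332.] ang 90.9
   [276. 356. 259. 434.] ang 102.1
   [407. 201. 486. 163.] ang 154.5
   [332. 265. 362. 334.] ang 66.9
   [353. 340. 323. 269.] ang 67.1
   [488. 331. 472. 265.] ang 76.5
   [263. 164. 291. 231.] ang 67.5
   [249. 298. 268. 235.] ang 106.8
   [465. 266. 450. 218.] ang 73.4
   [287. 387. 345. 405.] ang 16.8
w6 diff to w6 0.0
   [491. 434. 475. 350.] ang 79.0
   [444. 388. 479. 435.] ang 53.3
   [442. 435. 404. 396.] ang 45.0
   [277. 252. 274. 362.] ang 91.3
   [406. 193. 470. 164.] ang 155.2
   [280. 369. 267. 434.] ang 101.2
   [326. 260. 357. 333.] ang 67.0
   [478. 357. 474. 233.] ang 88.3
   [348. 336. 317. 264.] ang 66.9
   [473. 233. 421. 205.] ang 28.9
   [250. 322. 269. 255.] ang 106.2
   [482. 233. 499. 294.] ang 75.2
   [261. 165. 285. 222.] ang 67.2
   [287. 370. 331. 397.] ang 31.4
w7 diff to w6 6.026193693693694
   [493. 434. 480. 365.] ang 78.8
   [440. 435. 404. 400.] ang 44.9
   [476. 364. 479. 248.] ang 91.2
   [276. 246. 274. 358.] ang 91.1
   [409. 199. 482. 164.] ang 154.4
   [278. 365. 265. 434.] ang 101.5
   [481. 249. 409. 202.] ang 32.8
   [350. 341. 320. 271.] ang 67.1
   [329. 266. 359. 338.] ang 66.9
   [484. 233. 500. 290.] ang 74.7
   [261. 165. 287. 226.] ang 67.3
```

{"fn": "drive_tool", "kwargs": {
  "motion": [
    [0,0,0,0],
    [0,0,0,0],
    [-15,0,0,0],
    [-25,0,0,0],
    [-30,0,0,-6],
    [-25,0,0,-6],
    [-9,0,0,-6],
    [0,0,0,-6],
    [0,0,0,-6],
    [0,0,-15,0]
  ],
  "grip": 60
}}

```text
clock: 18.88
position: [625.9, -74.1, 273.8]
ee_rot: [-0.009, 0.707, 0.009, 0.707]
contact_force: [0.3, 0.4, -0.2]
gripper_width: 60.1
```

{"fn": "drive_tool", "kwargs": {
  "motion": [
    [0,0,-13,0],
    [0,0,0,0],
    [0,0,0,0]
  ]
}}

```text
clock: 19.13
position: [611.7, -74.8, 275.1]
ee_rot: [-0.007, 0.707, 0.008, 0.707]
contact_force: [1.1, -0.5, 0.3]
gripper_width: 60.1
```

Run:
```python
from h import *
s=arm.read_state();im=arm.get_image("wrist");cv2.imwrite("pics/w8.png",im[:,:,::-1]);np.savez("w8.npz",p=s["position"],q=s["ee_rot"])
print(s["clock"],s["position"],s["contact_force"])
for f in("w4","w8"):
    d=np.load(f+".npz");C=cam("wrist",dict(position=d["p"],ee_rot=d["q"]))
    i=cv2.imread(f"pics/{f}.png");g=cv2.cvtColor(i,6)[178:298,246:396];g=cv2.resize(g,None,fx=5,fy=5,interpolation=2)
    print(f,((proj(C,W(130,0,93))[0]-[246,178])*5).round())
    L=cv2.createLineSegmentDetector().detect(g)[0][:,0]
    for l in L:
        dd=l[2:]-l[:2];m=(l[:2]+l[2:])/2;n=np.array([-dd[1],dd[0]])/np.hypot(*dd);D=abs(n@(np.array([386,302])-m))
        if np.hypot(*dd)>35 and D<150 and np.hypot(*(m-[386,302]))<150:print("  ",l.round(),"ang",round(np.degrees(np.arctan2(dd[1],dd[0]))%180,1),"D",D.round())
```

```text
19.1333 [611.68053493 -74.77128634 275.05126212] [ 1.13416858 -0.48376252  0.26199192]
w4 [377. 304.]
   [248. 342. 340. 433.] ang 45.0 D 125.0
   [384. 428. 456. 413.] ang 167.6 D 123.0
   [331. 331. 315. 293.] ang 67.7 D 62.0
   [518. 268. 481. 233.] ang 42.8 D 115.0
   [479. 227. 534. 230.] ang 2.6 D 79.0
   [501. 333. 517. 269.] ang 104.1 D 119.0
   [401. 362. 350. 353.] ang 9.9 D 57.0
   [378. 332. 378. 256.] ang 90.3 D 8.0
   [391. 272. 390. 327.] ang 90.7 D 4.0
w8 [363. 311.]
   [236. 325. 298. 437.] ang 60.9 D 142.0
   [434. 439. 467. 386.] ang 121.9 D 113.0
   [304. 433. 434. 433.] ang 0.2 D 131.0
   [307. 327. 304. 283.] ang 86.3 D 81.0
   [463. 236. 516. 239.] ang 3.2 D 70.0
   [399. 445. 318. 443.] ang 1.6 D 143.0
   [504. 313. 462. 242.] ang 58.7 D 96.0
   [430. 337. 400. 366.] ang 135.5 D 56.0
   [279. 319. 244. 318.] ang 1.9 D 21.0
   [401. 364. 358. 365.] ang 179.6 D 62.0
   [377. 261. 376. 337.] ang 90.7 D 10.0
   [363. 339. 364. 272.] ang 91.2 D 22.0
```

Run:
```python
import cv2
i=cv2.imread("pics/w8.png")[178:298,246:396];cv2.imwrite("pics/w8c.png",cv2.resize(i,(750,600),interpolation=2))
```

```text
(no output)
```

View pics/w8c.png

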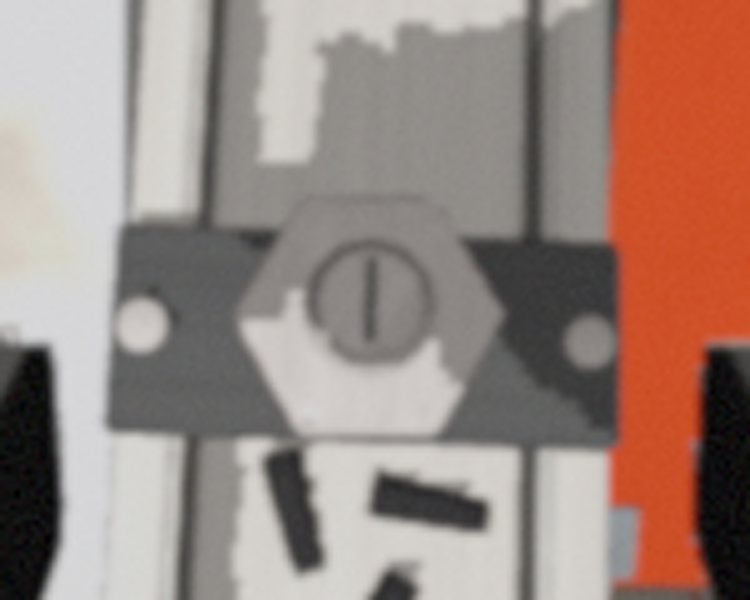

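The bolt end is at (370,302) and the nut centre at about (371,316). That 14 px gap matches "fully down" (13.5 px), where it was 9 px at the start, so the nut is at or near the stop. I'll confirm with a slow, torque-monitored stroke.

Run:
```python
from nut import *
d=np.load("w8.npz");C=cam("wrist",dict(position=d["p"],ee_rot=d["q"]))
fit(C,np.array([(304,197),(437,200),(504,313),(436,436),(300,434),(238,320)])/5+[246,178])
a=np.radians(89.15+27)
plan(W(130,0,68)+[-1,1,5],[np.cos(a),np.sin(a),0])
```

```text
top-face centre [128.3   1.3  73.2] flat normal deg mod60 1.8450788899938073 rms 0.4597902755387877
toolx [-0.  0. -1.] tooly [-0.021  1.     0.   ] spin -24.95 world D [  30.3   -0.3 -104.7] toolD now [104.7  -1.   30.3] toolD after spin [104.7 -13.6  27.1]
```

{"fn": "drive_tool", "kwargs": {
  "motion": [
    [0,-1,15,0],
    [0,0,15,0],
    [0,0,0,-6],
    [5,0,0,-6],
    [15,0,0,-6],
    [20,0,0,-7],
    [25,0,0,0],
    [20,0,0,0],
    [12,0,0,0],
    [8,0,0,0]
  ],
  "grip": 54
}}

```text
clock: 20.02
position: [641.8, -75.4, 167.1]
ee_rot: [-0.16, 0.69, 0.16, 0.687]
contact_force: [0.4, -0.1, -0.3]
gripper_width: 53.6
```

{"fn": "drive_tool", "kwargs": {
  "motion": [
    [0,0,0,0],
    [0,0,0,0],
    [0,0,0,0],
    [0,0,0,0]
  ],
  "grip": 30
}}

```text
clock: 20.35
position: [641.8, -75.7, 168.9]
ee_rot: [-0.16, 0.689, 0.16, 0.688]
contact_force: [0.7, -2.1, -8.3]
gripper_width: 36.3
```

```bash
cat > st.py <<'E'
from h import *
s=arm.read_state();Q=R.from_quat(s["ee_rot"]).as_matrix();c=W(130,0,68)+[-1,1,0]
t=s["wrist_torque"];tn=t+np.cross((s["position"]-c)/1000,s["contact_force"])
print(s["clock"],"psi",np.degrees(np.arctan2(Q[1,1],Q[0,1])).round(1)-89.2,"tw",t.round(2),"t@nut.z",(tn@A[:,2]).round(2),"F",s["contact_force"].round(1),"w",s["gripper_width"].round(1),s["position"].round(1))
E
python3 st.py
```

```text
Traceback (most recent call last):
  File "st.py", line 4, in <module>
    print(s["clock"],"psi",np.degrees(np.arctan2(Q[1,1],Q[0,1])).round(1)-89.2,"tw",t.round(2),"t@nut.z",(tn@A[:,2]).round(2),"F",s["contact_force"].round(1),"w",s["gripper_width"].round(1),s["position"].round(1))
                                                                                                                                                                  ^^^^^^^^^^^^^^^^^^^^^^^^
AttributeError: 'float' object has no attribute 'round'
```

{"fn": "drive_tool", "kwargs": {
  "motion": [
    [0,0,0,5],
    [0,0,0,5],
    [0,0,0,0]
  ]
}}

```text
clock: 20.6
position: [640.0, -76.3, 169.6]
ee_rot: [-0.1, 0.702, 0.099, 0.698]
contact_force: [-4.5, -2.2, -4.7]
gripper_width: 36.3
```

```bash
python3 st.py
```

```text
Traceback (most recent call last):
  File "st.py", line 4, in <module>
    print(s["clock"],"psi",np.degrees(np.arctan2(Q[1,1],Q[0,1])).round(1)-89.2,"tw",t.round(2),"t@nut.z",(tn@A[:,2]).round(2),"F",s["contact_force"].round(1),"w",s["gripper_width"].round(1),s["position"].round(1))
                                                                                                                                                                  ^^^^^^^^^^^^^^^^^^^^^^^^
AttributeError: 'float' object has no attribute 'round'
```

{"fn": "drive_tool", "kwargs": {
  "motion": [
    [0,0,0,5],
    [0,0,0,5],
    [0,0,0,0]
  ]
}}

```text
clock: 20.85
position: [637.0, -76.3, 169.6]
ee_rot: [-0.039, 0.711, 0.038, 0.701]
contact_force: [-10.9, 0.1, -0.2]
gripper_width: 37.0
```

```bash
python3 st.py
```

```text
Traceback (most recent call last):
  File "st.py", line 4, in <module>
    print(s["clock"],"psi",np.degrees(np.arctan2(Q[1,1],Q[0,1])).round(1)-89.2,"tw",t.round(2),"t@nut.z",(tn@A[:,2]).round(2),"F",s["contact_force"].round(1),"w",s["gripper_width"].round(1),s["position"].round(1))
                                                                                                                                                                  ^^^^^^^^^^^^^^^^^^^^^^^^
AttributeError: 'float' object has no attribute 'round'
```

```bash
sed -i 's/s\["gripper_width"\].round(1)/round(s["gripper_width"],1)/' st.py
cat >> st.py <<'E'
im=arm.get_image("wrist");g=cv2.cvtColor(im,7)[150:350,170:470];g=cv2.resize(g,(750,500),interpolation=2)
import sys;cv2.imwrite(f"pics/st{s['clock']:.2f}.png",g)
for l in cv2.createLineSegmentDetector().detect(g[165:450,250:500])[0][:,0]:
    d=l[2:]-l[:2]
    if np.hypot(*d)>45: print("  ",(l+[250,165]*2).round().astype(int),round(np.degrees(np.arctan2(d[1],d[0]))%180,1))
E
python3 st.py
```

```text
20.85 psi 7.099999999999994 tw [-0.8   3.04  1.03] t@nut.z 1.3 F [-10.9   0.1  -0.2] w 37.0 [637.  -76.3 169.6]
   [277 363 258 448] 102.6
   [335 227 269 307] 129.4
   [488 377 485 306] 87.5
   [445 428 487 373] 126.9
   [268 319 275 365] 80.2
   [484 309 462 258] 66.6
   [360 444 407 448] 4.8
   [399 297 390 377] 96.2
   [380 376 389 297] 96.1
   [489 231 494 165] 94.6
   [266 165 257 230] 98.5
   [493 432 484 384] 79.5
   [486 237 499 282] 74.3
```

{"fn": "drive_tool", "kwargs": {
  "motion": [
    [0,0,0,5],
    [0,0,0,5],
    [0,0,0,0]
  ]
}}

```text
clock: 21.15
position: [632.6, -75.0, 168.9]
ee_rot: [0.024, 0.715, -0.025, 0.698]
contact_force: [-21.1, 4.4, 5.4]
gripper_width: 36.5
```

```bash
python3 st.py
```

```text
21.15 psi -3.200000000000003 tw [ 1.2   5.83 -0.  ] t@nut.z -0.62 F [-21.1   4.4   5.4] w 36.5 [632.6 -75.  168.9]
   [273 332 266 431] 94.2
   [483 398 489 353] 97.8
   [272 386 306 445] 60.0
   [485 331 441 267] 55.7
   [307 273 273 333] 119.7
   [371 402 368 323] 88.0
   [456 440 478 396] 116.0
   [377 322 381 401] 87.6
   [495 230 490 165] 85.6
   [265 166 265 231] 90.1
   [250 305 270 237] 106.7
```

The nut held its angle relative to the fixed slot (30°, same as w8) while I spun the gripped tool 30° with about 1.3 N·m on it. That is the hard stop. I'll open (no spin back), lift clear and check.

{"fn": "drive_tool", "kwargs": {
  "motion": [
    [0,0,0,0],
    [0,0,0,0],
    [0,0,0,0]
  ],
  "grip": 60
}}

```text
clock: 21.45
position: [643.8, -75.6, 172.0]
ee_rot: [0.023, 0.705, -0.023, 0.708]
contact_force: [0.1, 0.6, 0.0]
gripper_width: 60.1
```

{"fn": "drive_tool", "kwargs": {
  "motion": [
    [-15,0,0,0],
    [-25,0,0,0],
    [-30,0,0,0],
    [-25,0,0,0],
    [-10,0,-14,0],
    [0,0,-14,0],
    [0,0,0,0],
    [0,0,0,0]
  ]
}}

```text
clock: 22.12
position: [614.8, -73.8, 276.4]
ee_rot: [0.024, 0.706, -0.024, 0.708]
contact_force: [0.1, -0.4, -1.0]
gripper_width: 59.7
```

Run:
```python
from h import *
s=arm.read_state();im=arm.get_image("wrist");cv2.imwrite("pics/w9.png",im[:,:,::-1])
print(s["clock"],s["position"],s["contact_force"],s["ee_rot"])
C=cam("wrist",s);print(((proj(C,W(130,0,93))[0]-[246,178])*5).round())
g=cv2.resize(cv2.cvtColor(im,7)[178:298,246:396],None,fx=5,fy=5,interpolation=2)
for l in cv2.createLineSegmentDetector().detect(g)[0][:,0]:
    d=l[2:]-l[:2];m=(l[:2]+l[2:])/2
    if np.hypot(*d)>45 and np.hypot(*(m-[375,305]))<150:print(l.round(),round(np.degrees(np.arctan2(d[1],d[0]))%180,1))
```

```text
22.1167 [614.8285563  -73.78765033 276.36546254] [ 0.05700046 -0.44293201 -0.97921834] [ 0.02374021  0.7055195  -0.02353642  0.7079016 ]
[367. 286.]
[541. 411. 391. 421.] 176.0
[307. 421. 261. 423.] 178.0
[448. 409. 473. 363.] 118.3
[245. 307. 313. 417.] 58.4
[313. 412. 446. 406.] 177.1
[391. 420. 338. 423.] 176.4
[512. 283. 466. 214.] 56.5
[234. 216. 279. 216.] 179.7
[307. 289. 254. 289.] 179.8
[369. 313. 366. 238.] 88.0
[376. 234. 381. 311.] 86.6
```

Run:
```python
from h import *
a=cv2.imread("pics/scene0.png");p=cv2.imread("pics/scene1.png");b=arm.get_image("scene")[:,:,::-1].copy();cv2.imwrite("pics/scene2.png",b)
def m(t,i,x,y,w,h,k=5):
    r=cv2.matchTemplate(i[y-k:y+h+k,x-k:x+w+k],t[y:y+h,x:x+w],cv2.TM_CCOEFF_NORMED);q=np.unravel_index(r.argmax(),r.shape);return r.max().round(3),(q[1]-k,q[0]-k)
print("knob vs start",m(a,b,395,216,13,15))
q=proj(cam("scene"),W(-15,17,70))[0];q2=proj(cam("scene"),W(-15,26,70))[0];print(q,q2)
x,y=int(q2[0]),int(q2[1]);print("lug vs after shut",m(p,b,x-10,y-8,20,18));print("mean brightness",b[y-8:y+10,x-10:x+10].mean())
```

```text
knob vs start (np.float32(0.999), (np.int64(0), np.int64(0)))
[370.29195817 248.96632541] [366.32404662 251.25546012]
lug vs after shut (np.float32(0.829), (np.int64(0), np.int64(0)))
mean brightness 136.17592592592592
```

Knob down and gate unmoved. The gripper is clear of everything, so I'm handing in.

```bash
python3 -c "
from bench import arm
print(arm.job_done(), arm.read_state()['clock'])"
```

```text
the job is handed in; nothing more can be done
the job is handed in; nothing more can be done
```

The gate is shut and caught, and the jam nut is hard down on its boss. I handed the job in at about 22 s of the 48 s allowed. The gripper was open and clear of everything, and I did not go near the loose parts.

- **Gate:** I pinched the lug and slid it to a hard stop at about 31 N. A short pull test then moved it about 2–3 mm, so I pushed it back to the stop at 16 N with one pad and no pinch. The last scene picture shows the knob exactly where it was at the start, down (match 0.999, zero shift), and the lug where it was after shutting. The lug match is weaker, at 0.83, with zero shift. I worked out that the catch is in from the knob position and the stop; I did not see it directly behind the nib.
- **Nut:** I turned it down in four strokes of about 60° with the tool vertical, then made a slow fifth stroke to test it. The nut did not turn while the gripped tool spun 30° with about 1.3 N·m on it, and its angle was unchanged after I let go. The offset between the bolt end and the nut centre is 14 px, against 13.5 px expected when fully down.

**Disagreement:** the nut's height estimated from its apparent size dropped only about 1 mm between the first and later pictures. That method is only good to about 3 mm, so I relied on the hard stop and the offset. I also can't say how far the nut turned in total, because the pads slipped on it in some strokes.

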